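# Draw the slip plate out from under a stack of mounts and seat the stack

## Robot

A 7-joint arm with a two-finger parallel gripper is mounted at the origin on a cart in front of the work surface, level with it; the furniture and walls round the work are solid. World frame = base frame: x ahead of the robot, y to its left, z up, the work surface at z = 0. Lengths are in m, angles in rad, forces in N, time in s.
With the tool pointing down it reaches from about 0.35 to 0.9 m from the base axis. Payload 19.9 kg.
Tool frame: the origin (TCP) lies on the centre line of the jaws, within the pads' length; the fingertips stand 17 mm ahead of it and the grasp point (between the pads) lies 2 mm behind it; z points along the fingers, y is the line along which they close (so a half turn about z gives the same grasp; the last joint's range is limited). The gripper opens to 85 mm and grips with 20 to 120 N. Pads are 22 mm wide; open, the fingers measure 114 mm over their backs; the gripper's body (76 mm by 85 mm) begins 54 mm behind the grasp point. The pads swing forward as they close: fully open they stand 13 mm farther back than shut.
Start: joints at [-1.296, 0.417, -0.01, 1.614, 0.005, 1.111, -0.053], TCP at [0.195, 0.594, 0.248] pointing down, gripper open.
Joint ranges: [-2.81, 2.81], [-0.39, 2.02], [-1.27, 1.25], [0.06, 2.57], [-1.19, 4.33], [0.19, 2], [-2.82, 2.82]. Speed limits (rad/s): [1.89, 1.89, 2.39, 2.39, 3.01, 3.01, 3.01].

## Interface

Orientations are given as a rotation vector (axis times angle).
In Python, from plant import status, capture, ticket gives the robot as it stands. The module is installed in compiled form; this text tells all that it offers.
- The arm moves only by the tool apply_moves, never from a script. Its argument "plan" is a list of rows, each a list of 7 numbers: the closure, from 0 (fully open) to 1 (shut), then the shift along the tool's x, y, z in m, then the turn, a rotation vector about the tool's x, y, z in rad. In form: [[hand, tx, ty, tz, wx, wy, wz], ...]. A call has 1 to 10 rows; each row shifts and turns the commanded pose from where the row before left it, along the tool's axes as they then stand; what a row does not reach is not made up. A row lasts 1/10 s, in which the tool goes at most 50 mm and 8.59 degrees, less where a joint would pass 70% of its speed; a pose out of reach is approached as far as the arm can. A call with a gripper value outside its range is refused whole. The fingers move at their own pace and stop on an object; "grip_force" is the grip in N (left out, the last holds). Time passes only in rows, so rows that do not move let the fingers close. It gives the time, the measured TCP pose, the force, the opening and the grip force at its end, in the units of the state.
- status.observe(): the state, without advancing time (a new reading comes with each control period).
- capture(name): name is "side" or "top" or "wrist"; returns a dict with "pixels" (420x560x3 uint8, red, green, blue), "fov_y" (degrees; the focal length in pixels is half the picture's height over the tangent of half this angle, whatever the lens; pixels are square), "cx", "cy" (the principal point, pixels), "world_from_camera" (4x4, takes a point from camera to world coordinates). Camera axes: x right, y down, z forward; pixel columns grow to the right and rows downward; lengths in m; the calibration is good to about 2 mm. A picture is of the moment at which its call begins. There is no depth.
- ticket.hand_in(): hands the job in; it is judged then, once.
The state is a dict: "time_s": time; "q": joint angles; "joint_velocities": joint speeds; "joint_efforts": joint torques, N m; "tool_pos": TCP position; "ee_rot": TCP orientation; "ft_force": force on the tool from outside, world axes, zero at the start; "torque": the same for the moment, N m; "finger_gap": finger opening in m; "grasp_force": force on a finger pad.
Only numpy, scipy, OpenCV 4.12 (cv2) and the standard library are available. Lean on these libraries where they do the work, as an engineer would, in place of code of your own. Each camera call takes 0.05 s, during which the arm holds its last target. There are 200 camera calls.

## Task

A stack of three resin mounts was brought into the loading nest on a slip plate. Take the plate by its knob and draw it gently and straight out from under the stack, without lifting, toppling or spreading the stack, until you feel it come firmly against its hidden, springy stop (hold it against the stop with about 10 N, never as much as 16 N), then let go of it. Then press down gently on the top of the stack until the seat in the nest's floor under it is fully down, keep below 25 N, leave the stack standing and disturb nothing round about.

Things in the scene. Friction and masses are not known exactly. Their poses are not given: they have to be found in the camera images.
- nest: The loading nest, a fixed aluminium fixture 276 mm long, 76 mm wide. Origin: on the worktop (z = 0) under the middle of the pocket where the stack stands; x along its length, z up; the plate is drawn toward -x (the long end). Floor at z = 10 mm. The pocket's cheeks, at y = +-19.5 mm, rise to z = 34 mm; its rear (+x) is open.
- bridge (a point): Middle of the nest's bridge, nest x = -22 mm, z = 28 mm; axes as the nest's. The bridge is 8 mm thick, from z = 16.5 to 40 mm: the plate passes beneath it, the stack is held back by it.
- deck_end (a point): Far end of the nest's deck, nest x = -220 mm, z = 20 mm; axes as the nest's. From x = -30 mm to here the plate's head slides between walls with 2 mm of play each side, under two cover strips with tops at z = 20 mm and a 42 mm wide slot for the knob.
- stop: The fixed stop, two small blocks hidden under the cover strips, their faces at nest x = -210 mm (origin and axes are the nest's). The plate meets it with sprung lugs that also hide under the strips, before the plate's head; how far forward they were last set is unknown, so contact comes after 70 to 105 mm of travel and is found by feel. The lugs give 8 N per mm, for 6 mm.
- slip_plate: The slip plate, steel, 4 mm thick, about 0.2 kg; origin under the knob's axis on the plate's underside, x toward the blade.
- knob (a point): Middle of the slip plate's upright round black knob, 18 mm in diameter from 14 mm below to 15 mm above this point, which is 34 mm above the plate's underside (z = 44 mm); starts at nest x = -71 mm, y about 0. x axis points to the blade, like the nest's. The plate has a 58 mm wide head from 16 mm before the knob to 39 mm behind it. It is polished and drags with 1 to 3 N, more if the knob is pushed down.
- blade_tip (a point): Rear tip of the plate's blade, 118 mm behind the knob. The blade is 36 mm wide, runs from the head under bridge and stack, and its last 25 mm taper from 4 to 1 mm.
- mount_low_centre (a point): Centre of the lowest of three round resin mounts (32 mm in diameter, 24 mm high, z its axis), standing on the blade just behind the bridge, its underside at z = 14 mm; with the plate gone it rests on the seat at z = 10 mm, and at z = 6 mm when seated. Each mount weighs 40 to 85 g.
- mount_mid_centre (a point): Centre of the middle mount, 32 mm in diameter, 22 mm high, z its axis.
- mount_top_centre (a point): Centre of the top mount, 32 mm in diameter, 20 mm high, z its axis. Its flat top, 10 mm above this point, is where to press.
- seat (a joint): The seat, a steel plate 46 x 38 mm in the pocket's floor under the stack: 0 = up, flush; 0.004 (m) = fully down. It is stiff: pressing the stack with 2 to 5 N moves it down, it stays where it is left, and at the bottom it comes up against a rubber cushion (firm up to 5 N, then 5 N per mm).
- loupe: Bystander: black eyepiece loupe, 40 mm in diameter, 42 mm high, standing on the worktop near the nest. Origin under its centre.
- ring: Bystander: steel ring gauge, 52 mm in diameter, 15 mm high, lying near the nest. Origin under its centre.
- plug: Bystander: plug gauge, 95 mm long along its y, 17 mm thick, lying near the nest. Origin under its centre.
Things that resemble listed ones, but are neither listed nor needed, are in the scene too. Leave any orange look-alike of the part that bears mount_mid_centre alone.

How it is judged:
On the way, in this order (a step that is already met when the one before it is completed fails the run):
1. the plate has been drawn from under the stack and is pulled up with more than 4 N against its hidden stop, the stack standing (x of knob in the frame of nest below -0.138 m and contact force between stop and slip_plate above 4 N and angle between each of mount_low_centre, mount_mid_centre, mount_top_centre's own z axis and vertical below 0.1 rad and horizontal distance between mount_low_centre and mount_mid_centre below 0.008 m and horizontal distance between mount_mid_centre and mount_top_centre below 0.008 m and z of mount_mid_centre in the frame of mount_low_centre above 0.019 m and z of mount_top_centre in the frame of mount_mid_centre above 0.017 m), for 0.3 s.
2. the plate is let go, and the stack pressed down until the seat is down by more than 3 mm (x of knob in the frame of nest below -0.138 m and value of joint seat above 0.003 m and contact force between the fingers and slip_plate below 0.1 N), for 0.1 s.
At the end, for the whole second after the job is handed in: Plate out from under the stack (knob over 138 mm from the pocket middle), seat down over 3 mm with the lowest mount on it (within 12 mm of the pocket middle), the three mounts still stacked in order, upright within 0.1 rad, centred on one another within 8 mm, at rest (x of knob in the frame of nest below -0.138 m and value of joint seat above 0.003 m and angle between each of mount_low_centre, mount_mid_centre, mount_top_centre's own z axis and vertical below 0.1 rad and horizontal distance between mount_low_centre and mount_mid_centre below 0.008 m and horizontal distance between mount_mid_centre and mount_top_centre below 0.008 m and z of mount_mid_centre in the frame of mount_low_centre above 0.019 m and z of mount_top_centre in the frame of mount_mid_centre above 0.017 m and horizontal distance between mount_low_centre and nest below 0.012 m and height (world z) of mount_low_centre below 0.0205 m and linear speed of each of mount_top, slip_plate below 0.02 m/s); the robot touches nothing.
It fails at once if the plate is pulled against its stop with 16 N or more (contact force between stop and slip_plate above 16 N).
It fails at once if the stack is pressed with 25 N or more (contact force between the fingers and mount_low above 25 N or contact force between the fingers and mount_mid above 25 N or contact force between the fingers and mount_top above 25 N).
It fails at once if a mount is toppled, lifted or carried off: it has moved 25 mm or leans 0.4 rad (distance of any of mount_low_centre, mount_mid_centre, mount_top_centre from where it was at the start of the episode above 0.025 m or angle between any of mount_low_centre, mount_mid_centre, mount_top_centre's own z axis and vertical above 0.4 rad).
It fails at once if a bystander (loupe, ring gauge, plug gauge) is moved by more than 15 mm (distance of any of loupe, ring, plug from where it was at the start of the episode above 0.015 m).
It also fails if it takes over 72 s, if anything falls off the work surface, if the arm or the gripper's body presses on something with over 40 N, if the wrist force passes 120 N, or if a joint passes its speed limit or range.

## Working session

There is one attempt and no reset: what is moved stays moved. The work goes in short steps, Python scripts to look and compute and a tool call to move; the robot and the scene stay as the last step left them, time stands still between calls to the robot, and variables do not carry over. Pictures are saved under pics/ and viewed, at most 10 in all, crops included, and the job is handed in when it is done.

Besides the shell and the picture viewer there is one more tool, called after ">>>" as name(argument=value, ...), one argument or row to a line, values as JSON. apply_moves: Moves the arm, as the interface text tells. Its arguments: {"type":"object","properties":{"plan":{"type":"array","items":{"type":"array","items":{"type":"number"}}},"grip_force":{"type":"number"}},"required":["plan"]}

```bash
mkdir -p pics
cat > h.py <<'E'
import numpy as np, cv2
from plant import status, capture, ticket
def snap(n,f):
    c=capture(n); cv2.imwrite(f'pics/{f}.png',c['pixels'][:,:,::-1]); np.save(f'pics/{f}.npy',c,allow_pickle=True); return c
def load(f): return np.load(f'pics/{f}.npy',allow_pickle=True).item()
def ray(c,u,v):
    f=c['pixels'].shape[0]/2/np.tan(np.radians(c['fov_y'])/2); T=np.array(c['world_from_camera'])
    return T[:3,3],T[:3,:3]@np.array([(u-c['cx'])/f,(v-c['cy'])/f,1])
def onz(c,u,v,z):
    o,d=ray(c,u,v); return o+d*(z-o[2])/d[2]
def proj(c,p):
    f=c['pixels'].shape[0]/2/np.tan(np.radians(c['fov_y'])/2); T=np.array(c['world_from_camera'])
    q=T[:3,:3].T@(np.array(p)-T[:3,3]); return q[:2]/q[2]*f+[c['cx'],c['cy']]
E
python3 - <<'E'
from h import *
for n in ('top','side'):
    c=snap(n,n+'0'); print(n,c['fov_y'],c['cx'],c['cy'],np.round(c['world_from_camera'],3).tolist())
print(status.observe())
E
```

```text
top 52.12557045111308 279.862787854678 208.18876310880856 [[-0.051, -0.971, 0.235, 0.297], [-0.999, 0.049, -0.015, -0.026], [0.003, -0.235, -0.972, 1.028], [0.0, 0.0, 0.0, 1.0]]
side 49.02034523038487 278.0448265946466 208.4039652954391 [[-0.98, -0.082, 0.181, 0.329], [-0.199, 0.379, -0.904, 0.836], [0.006, -0.922, -0.388, 0.472], [0.0, 0.0, 0.0, 1.0]]
{'time_s': 0.1, 'q': array([-1.29549255,  0.41789679, -0.0103073 ,  1.61408183,  0.00473105,
        1.11069302, -0.05301062]), 'joint_velocities': array([ 0.00080744, -0.00222865, -0.0013813 , -0.00191916,  0.00181887,
       -0.00032683,  0.00043477]), 'joint_efforts': array([ 3.55454489e-03, -8.65820289e+01,  6.82004169e-01, -4.35642457e+01,
        1.93591911e-02,  4.94995911e-03,  7.60531009e-06]), 'tool_pos': array([0.19463256, 0.59363129, 0.24774724]), 'ee_rot': array([-4.95523428e-01, -3.10220842e+00,  1.65676522e-03]), 'ft_force': array([ 0.54008298,  0.34010158, -0.26436054]), 'torque': array([ 0.0265709 , -0.07835157, -0.01992536]), 'grasp_force': 0.0, 'finger_gap': 0.08555923337027796}
```

View pics/top0.png

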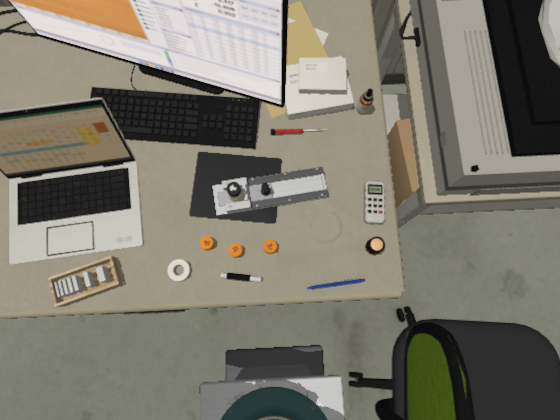

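View pics/side0.png

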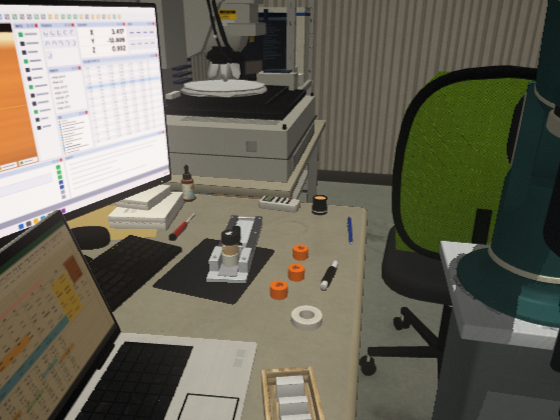

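The top view shows the nest from about (213,205) to (327,180), with the stack at (234,190) and the knob at (266,188). The ring is at (178,270), the plug at (240,277) and the loupe at (375,245). I'll zoom in on the nest.

Run:
```python
from h import *
a=load('top0')['pixels'][155:225,200:340]; b=load('side0')['pixels'][205:290,190:280]
a=cv2.resize(a,None,fx=5,fy=5,interpolation=2); b=cv2.resize(b,None,fx=6,fy=6,interpolation=2)
cv2.imwrite('pics/ca.png',a[:,:,::-1]); cv2.imwrite('pics/cb.png',b[:,:,::-1])
```

```text
(no output)
```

View pics/ca.png

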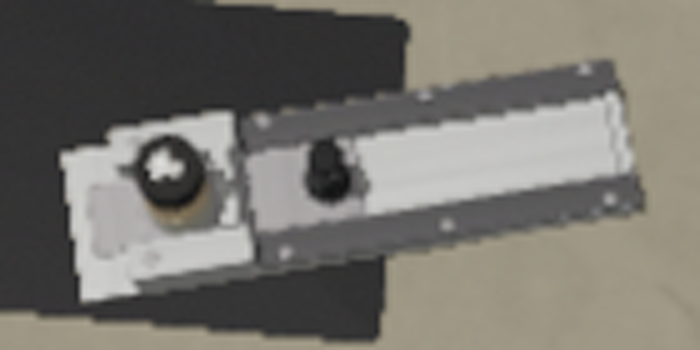

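View pics/cb.png

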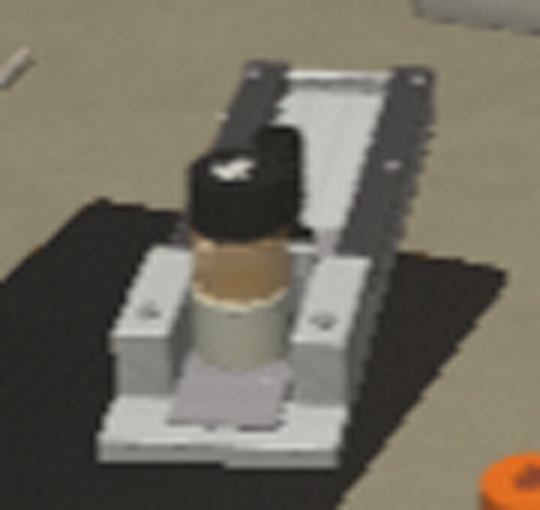

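Run:
```python
from h import *
from scipy.spatial.transform import Rotation as R
t=load('top0'); s=load('side0')
A=lambda u,v,z:onz(t,200+u/5,155+v/5,z)
B=lambda u,v,z:onz(s,190+u/6,205+v/6,z)
ur,lr,ul=A(612,60,.02),A(643,205,.02),A(240,118,.02); ll=A(256,262,.02)
print('corners',ur,lr,ul,ll)
ax=(ul-ur)+(ll-lr); print('yaw',np.degrees(np.arctan2(ax[1],ax[0])),'end mid',(ur+lr)/2, 'len',np.linalg.norm(ul-ur),'w',np.linalg.norm(ur-lr))
# black blobs in top crop
m=(t['pixels'].max(2)<50).astype(np.uint8)
n,l,st,ce=cv2.connectedComponentsWithStats(m)
for i in range(1,n):
    x,y,w,h,a=st[i]
    if 215<ce[i][0]<285 and 170<ce[i][1]<205 and a>10: print(st[i],ce[i])
print('knob top',A(325,152,.059),'knob base',A(330,183,.03),'stack top',A(168,165,.080))
print('side: stack top',B(232,170,.080),'knob top',B(280,140,.059))
print('side end corners',B(248,65,.02),B(432,70,.02))
st=status.observe();print(R.from_rotvec(st['ee_rot']).as_matrix().round(3))
for n,(u,v) in dict(ring=(178,270),plug=(240,277),loupe=(375,245)).items(): print(n,onz(t,u,v,.01))
```

```text
corners [ 0.64018211 -0.15182242  0.02      ] [ 0.56527837 -0.16134269  0.02      ] [0.61947128 0.03297329 0.02      ] [0.54629508 0.02772266 0.02      ]
yaw 96.0605858107159 end mid [ 0.60273024 -0.15658256  0.02      ] len 0.18595267233631524 w 0.07550632142032351
[262 183   8  12  68] [265.26470588 188.97058824]
[229 187  12  10  35] [235.65714286 192.85714286]
knob top [ 0.58824798 -0.00867763  0.059     ] knob base [ 0.5812526  -0.00988903  0.03      ] stack top [0.57936794 0.06324998 0.08      ]
side: stack top [0.58023208 0.06519193 0.08      ] knob top [ 0.58440257 -0.00250387  0.059     ]
side end corners [ 0.64106757 -0.14728846  0.02      ] [ 0.56702231 -0.15815356  0.02      ]
[[-0.95   0.312 -0.   ]
 [ 0.312  0.95  -0.001]
 [-0.    -0.001 -1.   ]]
ring [0.40577909 0.20587875 0.01      ]
plug [0.3819759  0.06051641 0.01      ]
loupe [ 0.44124052 -0.26405574  0.01      ]
```

>>> apply_moves(
  plan=[
    [0,-0.031,-0.025,0,0,0,0],
    [0,-0.031,-0.025,0,0,0,0],
    [0,-0.031,-0.025,0,0,0,0],
    [0,-0.031,-0.025,0,0,0,0],
    [0,-0.031,-0.025,0,0,0,0],
    [0,-0.031,-0.025,0,0,0,0],
    [0,-0.031,-0.025,0,0,0,0],
    [0,-0.031,-0.025,0,0,0,0],
    [0,-0.031,-0.025,0,0,0,0],
  ],
)

```text
time_s: 1.0
tool_pos: [0.3902, 0.2916, 0.2482]
ee_rot: [-0.495, -3.102, 0.0]
ft_force: [0.1, 0.8, -0.4]
finger_gap: 0.0857
grasp_force: 0.0
```

>>> apply_moves(
  plan=[
    [0,-0.031,-0.025,0,0,0,0],
    [0,-0.031,-0.025,0,0,0,0],
    [0,-0.031,-0.025,0,0,0,0],
    [0,-0.031,-0.025,0,0,0,0],
    [0,-0.031,-0.025,0,0,0,0],
    [0,-0.031,-0.025,0,0,0,0],
    [0,-0.031,-0.025,0,0,0,0],
    [0,-0.031,-0.025,0,0,0,0],
    [0,-0.031,-0.025,0,0,0,0],
  ],
)

```text
time_s: 1.9
tool_pos: [0.5853, -0.009, 0.2481]
ee_rot: [-0.495, -3.102, 0.0]
ft_force: [0.3, 1.2, 0.1]
finger_gap: 0.0853
grasp_force: 0.0
```

>>> apply_moves(
  plan=[
    [0,0,0,0,0,0,0.142],
    [0,0,0,0,0,0,0.142],
    [0,0,0,0,0,0,0.142],
    [0,0,0,0,0,0,0.142],
    [0,0,0,0,0,0,0.142],
    [0,0,0,0,0,0,0.142],
    [0,0,0,0,0,0,0.142],
    [0,0,0,0,0,0,0.142],
    [0,0,0,0,0,0,0],
  ],
)

```text
time_s: 2.8
tool_pos: [0.5846, -0.0074, 0.248]
ee_rot: [-2.089, -2.346, 0.001]
ft_force: [-0.7, -0.1, -0.1]
finger_gap: 0.0854
grasp_force: 0.0
```

Run:
```python
from h import *
c=snap('wrist','w1'); print(c['fov_y'],np.round(c['world_from_camera'],3).tolist()); s=status.observe(); print(s['tool_pos'],s['ee_rot'],s['ft_force'],s['q'])
for n,p in dict(knob=(.586,-.0085,.059),stack=(.58,.064,.08),end=(.603,-.156,.02)).items(): print(n,proj(c,p))
```

```text
59.57325094035528 [[0.993, 0.11, 0.033, 0.576], [0.115, -0.949, -0.295, 0.067], [-0.001, 0.297, -0.955, 0.374], [0.0, 0.0, 0.0, 1.0]]
[ 0.58459924 -0.00734198  0.2480401 ] [-2.08266292e+00 -2.35184574e+00  1.05883897e-03] [-0.64656088  0.37006519  0.0733551 ] [-0.51130371  0.39497709  0.60752582  1.73389665 -0.2496536   1.09145775
  0.29765243]
knob [277.56066762 186.85042821]
stack [280.88266677 100.98786809]
end [277.18878506 309.70453792]
```

View pics/w1.png

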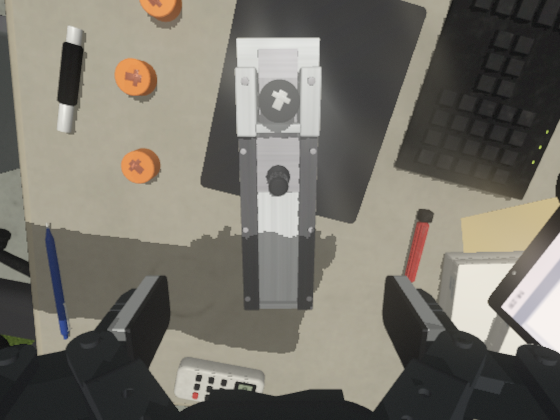

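The wrist view shows the nest upright in the picture. The strip corners are at (241,138), (318,137), (244,309) and (313,309), the knob top at about (278,186), and the stack top at (280,100). Both agree with the predictions of (278,187) and (281,101).

Run:
```python
from h import *
c=load('w1'); g=c['pixels'].max(2)
m=(g<60).astype(np.uint8)[160:205,262:296]
for r in range(0,45,3):
    x=np.where(m[r])[0]; print(160+r,(x.min()+262,x.max()+262) if len(x) else None,end=' ')
print()
m2=(g<130).astype(np.uint8)
for r in (90,100,110):
    x=np.where(m2[r,256:302])[0]; print(r,x.min()+256,x.max()+256)
x=np.where(m2[70:130,270:290].mean(1)>.5)[0]; print('rows',x.min()+70,x.max()+70)
P=[onz(c,u,v,.02) for u,v in ((241,138),(318,137),(244,309),(313,309))]
ax=P[0]+P[1]-P[2]-P[3]; cr=P[1]-P[0]+P[3]-P[2]
e=(P[2]+P[3])/2; print(np.round(P,4),np.linalg.norm(ax)/2,np.linalg.norm(cr)/2)
print('yaw',np.degrees(np.arctan2(ax[1],ax[0])),np.degrees(np.arctan2(cr[1],cr[0]))+90,e)
print('knob top',onz(c,278,187,.059),'stack',onz(c,279.5,101,.08))
s=status.observe()
from scipy.spatial.transform import Rotation as R
print(R.from_rotvec(s['ee_rot']).as_matrix().round(3))
```

```text
160 None 163 None 166 None 169 None 172 None 175 None 178 None 181 None 184 None 187 None 190 None 193 None 196 None 199 None 202 None 
90 257 297
100 258 299
110 258 298
rows 81 122
[[ 0.5471  0.0255  0.02  ]
 [ 0.6197  0.0349  0.02  ]
 [ 0.5666 -0.1593  0.02  ]
 [ 0.6421 -0.1506  0.02  ]] 0.18630894077848614 0.07459080262506139
yaw 96.43661602912861 96.98348573255842 [ 0.60432747 -0.15495225  0.02      ]
knob top [ 0.58639999 -0.00858975  0.059     ] stack [0.57894772 0.06386921 0.08      ]
[[-0.121  0.993 -0.001]
 [ 0.993  0.121 -0.   ]
 [-0.    -0.001 -1.   ]]
```

>>> apply_moves(
  plan=[
    [0,-0.0015,0.0017,0.03,0,0,0],
    [0,0,0,0.03,0,0,0],
    [0,0,0,0.03,0,0,0],
    [0,0,0,0.03,0,0,0],
    [0,0,0,0.03,0,0,0],
    [0,0,0,0.02,0,0,0],
    [0,0,0,0.02,0,0,0],
    [0,0,0,0.014,0,0,0],
    [0,0,0,0,0,0,0],
  ],
)

```text
time_s: 3.75
tool_pos: [0.5857, -0.0089, 0.0428]
ee_rot: [-2.083, -2.35, 0.003]
ft_force: [0.1, -0.1, 0.8]
finger_gap: 0.0854
grasp_force: 0.0
```

Run:
```python
from h import *
c=snap('wrist','w2'); s=status.observe(); print(s['tool_pos'],s['ft_force'])
cv2.imwrite('pics/w2.png',c['pixels'][:,:,::-1])
```

```text
[ 0.5863643  -0.00899463  0.04400831] [-0.24916664 -0.91787112  0.36563508]
```

View pics/w2.png

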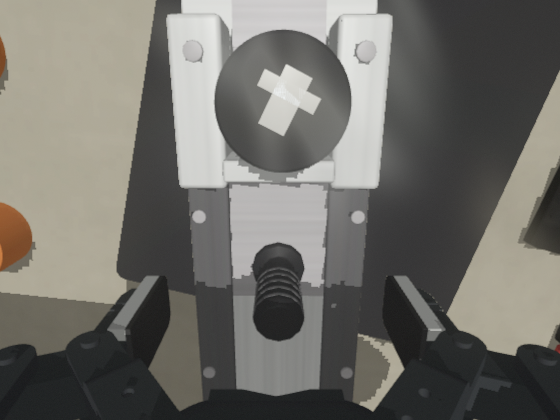

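The knob top is at (278,312), midway between the finger pads at columns 165 and 388, so I'll close on it.

>>> apply_moves(
  plan=[
    [1,0,0,0,0,0,0],
    [1,0,0,0,0,0,0],
    [1,0,0,0,0,0,0],
    [1,0,0,0,0,0,0],
    [1,0,0,0,0,0,0],
    [1,0,0,0,0,0,0],
    [1,0,0,0,0,0,0],
    [1,0,0,0,0,0,0],
    [1,0,0,0,0,0,0],
    [1,0,0,0,0,0,0],
  ],
  grip_force=30,
)

```text
time_s: 4.8
tool_pos: [0.5868, -0.0088, 0.0447]
ee_rot: [2.086, 2.349, 0.0]
ft_force: [-1.6, 1.3, 5.1]
finger_gap: 0.0173
grasp_force: 29.1
```

>>> apply_moves(
  plan=[
    [1,0,0,-0.0006,0,0,0],
    [1,-0.0005,0,0,0,0,0],
    [1,-0.001,0,0,0,0,0],
    [1,-0.001,0,0,0,0,0],
    [1,-0.001,0,0,0,0,0],
    [1,-0.0015,0,0,0,0,0],
    [1,-0.0015,0,0,0,0,0],
    [1,-0.002,0,0,0,0,0],
    [1,-0.002,0,0,0,0,0],
    [1,-0.002,0,0,0,0,0],
  ],
)

```text
time_s: 5.8
tool_pos: [0.5881, -0.0215, 0.0449]
ee_rot: [2.087, 2.348, -0.0]
ft_force: [-0.7, 1.3, -2.1]
finger_gap: 0.0168
grasp_force: 29.3
```

>>> apply_moves(
  plan=[
    [1,-0.0025,0,0.0002,0,0,0],
    [1,-0.0025,0,0,0,0,0],
    [1,-0.0025,0,0,0,0,0],
    [1,-0.0025,0,0,0,0,0],
    [1,-0.0025,0,0,0,0,0],
    [1,-0.0025,0,0,0,0,0],
    [1,-0.0025,0,0,0,0,0],
    [1,-0.0025,0,0,0,0,0],
    [1,-0.0025,0,0,0,0,0],
    [1,-0.0025,0,0,0,0,0],
  ],
)

```text
time_s: 6.8
tool_pos: [0.591, -0.0464, 0.0447]
ee_rot: [2.087, 2.348, -0.0]
ft_force: [-0.1, 1.9, -0.9]
finger_gap: 0.0171
grasp_force: 29.4
```

Run:
```python
from h import *
c=snap('wrist','w3'); s=status.observe(); print(s['tool_pos'],s['ft_force'])
```

```text
[ 0.59106248 -0.04685128  0.04477599] [-0.12763225  0.53624592 -1.89592683]
```

View pics/w3.png

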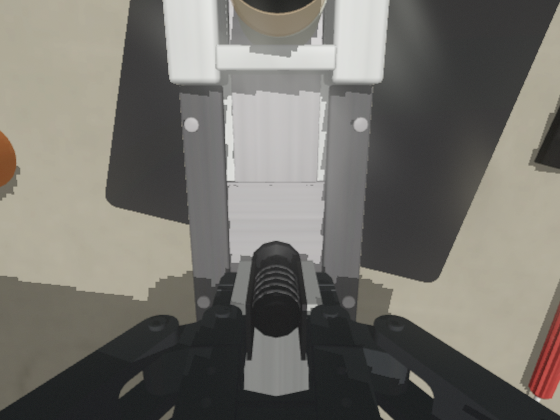

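The knob is gripped at (276,290), the plate is following, and the stack is held back behind the bridge at (277,10).

>>> apply_moves(
  plan=[
    [1,-0.0015,0,0,0,0,0],
    [1,-0.0015,0,0,0,0,0],
    [1,-0.0015,0,0,0,0,0],
    [1,-0.0015,0,0,0,0,0],
    [1,-0.0015,0,0,0,0,0],
    [1,-0.0015,0,0,0,0,0],
    [1,-0.0015,0,0,0,0,0],
    [1,-0.0015,0,0,0,0,0],
    [1,-0.0015,0,0,0,0,0],
    [1,-0.0015,0,0,0,0,0],
  ],
)

```text
time_s: 7.85
tool_pos: [0.5928, -0.0612, 0.0447]
ee_rot: [2.087, 2.348, -0.0]
ft_force: [-0.5, -0.5, -1.1]
finger_gap: 0.0171
grasp_force: 29.4
```

>>> apply_moves(
  plan=[
    [1,-0.0015,0,0,0,0,0],
    [1,-0.0015,0,0,0,0,0],
    [1,-0.0015,0,0,0,0,0],
    [1,-0.0015,0,0,0,0,0],
    [1,-0.0015,0,0,0,0,0],
    [1,-0.0015,0,0,0,0,0],
    [1,-0.0015,0,0,0,0,0],
    [1,-0.0015,0,0,0,0,0],
    [1,-0.0015,0,0,0,0,0],
    [1,0,0,0,0,0,0],
  ],
)

```text
time_s: 8.85
tool_pos: [0.5944, -0.0748, 0.0447]
ee_rot: [2.087, 2.348, -0.0]
ft_force: [0.6, -0.6, -1.6]
finger_gap: 0.0173
grasp_force: 29.4
```

>>> apply_moves(
  plan=[
    [1,-0.001,0,0,0,0,0],
    [1,-0.001,0,0,0,0,0],
    [1,-0.001,0,0,0,0,0],
    [1,0,0,0,0,0,0],
  ],
)

```text
time_s: 9.25
tool_pos: [0.5947, -0.0776, 0.0447]
ee_rot: [2.087, 2.348, -0.0]
ft_force: [0.5, 0.5, -1.0]
finger_gap: 0.0169
grasp_force: 29.4
```

>>> apply_moves(
  plan=[
    [1,-0.0005,0,0,0,0,0],
    [1,-0.0005,0,0,0,0,0],
    [1,-0.0005,0,0,0,0,0],
    [1,-0.0005,0,0,0,0,0],
  ],
)

```text
time_s: 9.65
tool_pos: [0.595, -0.0794, 0.0447]
ee_rot: [2.087, 2.349, -0.0]
ft_force: [-0.4, 0.1, -0.5]
finger_gap: 0.0174
grasp_force: 29.4
```

>>> apply_moves(
  plan=[
    [1,-0.0005,0,0,0,0,0],
    [1,-0.0005,0,0,0,0,0],
    [1,-0.0005,0,0,0,0,0],
    [1,-0.0005,0,0,0,0,0],
  ],
)

```text
time_s: 10.05
tool_pos: [0.5952, -0.0814, 0.0447]
ee_rot: [2.086, 2.349, -0.0]
ft_force: [-0.6, 0.2, -1.1]
finger_gap: 0.0171
grasp_force: 29.4
```

>>> apply_moves(
  plan=[
    [1,-0.0005,0,0,0,0,0],
    [1,-0.0005,0,0,0,0,0],
    [1,-0.0005,0,0,0,0,0],
    [1,-0.0005,0,0,0,0,0],
  ],
)

```text
time_s: 10.45
tool_pos: [0.5955, -0.0834, 0.0447]
ee_rot: [2.087, 2.348, -0.0]
ft_force: [0.1, 0.7, -0.5]
finger_gap: 0.0172
grasp_force: 29.4
```

>>> apply_moves(
  plan=[
    [1,-0.0005,0,0,0,0,0],
    [1,-0.0005,0,0,0,0,0],
    [1,-0.0005,0,0,0,0,0],
    [1,-0.0005,0,0,0,0,0],
  ],
)

```text
time_s: 10.85
tool_pos: [0.5957, -0.0854, 0.0447]
ee_rot: [2.087, 2.348, -0.0]
ft_force: [-0.1, 0.4, -0.6]
finger_gap: 0.0171
grasp_force: 29.4
```

>>> apply_moves(
  plan=[
    [1,-0.0005,0,0,0,0,0],
    [1,-0.0005,0,0,0,0,0],
    [1,-0.0005,0,0,0,0,0],
    [1,-0.0005,0,0,0,0,0],
  ],
)

```text
time_s: 11.25
tool_pos: [0.5959, -0.0873, 0.0447]
ee_rot: [2.087, 2.349, -0.0]
ft_force: [-0.7, -0.2, -1.4]
finger_gap: 0.0172
grasp_force: 29.4
```

>>> apply_moves(
  plan=[
    [1,-0.0005,0,0,0,0,0],
    [1,-0.0005,0,0,0,0,0],
    [1,-0.0005,0,0,0,0,0],
    [1,-0.0005,0,0,0,0,0],
  ],
)

```text
time_s: 11.65
tool_pos: [0.5962, -0.0893, 0.0447]
ee_rot: [2.086, 2.349, -0.0]
ft_force: [0.3, 0.9, -1.0]
finger_gap: 0.0172
grasp_force: 29.4
```

>>> apply_moves(
  plan=[
    [1,-0.0005,0,0,0,0,0],
    [1,-0.0005,0,0,0,0,0],
    [1,-0.0005,0,0,0,0,0],
    [1,-0.0005,0,0,0,0,0],
  ],
)

```text
time_s: 12.05
tool_pos: [0.5964, -0.0913, 0.0447]
ee_rot: [2.087, 2.348, -0.0]
ft_force: [0.6, 0.3, -0.5]
finger_gap: 0.0169
grasp_force: 29.4
```

>>> apply_moves(
  plan=[
    [1,-0.0005,0,0,0,0,0],
    [1,-0.0005,0,0,0,0,0],
    [1,-0.0005,0,0,0,0,0],
    [1,-0.0005,0,0,0,0,0],
  ],
)

```text
time_s: 12.45
tool_pos: [0.5966, -0.0933, 0.0447]
ee_rot: [2.087, 2.348, -0.0]
ft_force: [-0.7, 0.2, -0.9]
finger_gap: 0.017
grasp_force: 29.4
```

>>> apply_moves(
  plan=[
    [1,-0.0005,0,0,0,0,0],
    [1,-0.0005,0,0,0,0,0],
    [1,-0.0005,0,0,0,0,0],
    [1,-0.0005,0,0,0,0,0],
  ],
)

```text
time_s: 12.85
tool_pos: [0.5969, -0.0953, 0.0448]
ee_rot: [2.086, 2.349, -0.0]
ft_force: [0.1, -0.1, -0.9]
finger_gap: 0.0169
grasp_force: 29.4
```

>>> apply_moves(
  plan=[
    [1,-0.0005,0,0,0,0,0],
    [1,-0.0005,0,0,0,0,0],
    [1,-0.0005,0,0,0,0,0],
    [1,-0.0005,0,0,0,0,0],
  ],
)

```text
time_s: 13.25
tool_pos: [0.5971, -0.0973, 0.0447]
ee_rot: [2.087, 2.349, -0.0]
ft_force: [-0.1, 0.4, -0.9]
finger_gap: 0.0171
grasp_force: 29.4
```

>>> apply_moves(
  plan=[
    [1,-0.0005,0,0,0,0,0],
    [1,-0.0005,0,0,0,0,0],
    [1,-0.0005,0,0,0,0,0],
    [1,-0.0005,0,0,0,0,0],
  ],
)

```text
time_s: 13.65
tool_pos: [0.5973, -0.0993, 0.0447]
ee_rot: [2.087, 2.348, -0.0]
ft_force: [0.6, -0.2, 0.5]
finger_gap: 0.017
grasp_force: 29.4
```

>>> apply_moves(
  plan=[
    [1,-0.0005,0,0,0,0,0],
    [1,-0.0005,0,0,0,0,0],
    [1,-0.0005,0,0,0,0,0],
    [1,-0.0005,0,0,0,0,0],
  ],
)

```text
time_s: 14.05
tool_pos: [0.5976, -0.1013, 0.0447]
ee_rot: [2.087, 2.349, -0.0]
ft_force: [0.4, 0.5, -1.2]
finger_gap: 0.0169
grasp_force: 29.4
```

>>> apply_moves(
  plan=[
    [1,-0.0005,0,0,0,0,0],
    [1,-0.0005,0,0,0,0,0],
    [1,-0.0005,0,0,0,0,0],
    [1,-0.0005,0,0,0,0,0],
  ],
)

```text
time_s: 14.45
tool_pos: [0.5978, -0.1033, 0.0447]
ee_rot: [2.087, 2.348, -0.0]
ft_force: [-0.6, 1.2, 0.1]
finger_gap: 0.0175
grasp_force: 29.4
```

>>> apply_moves(
  plan=[
    [1,-0.0005,0,0,0,0,0],
    [1,-0.0005,0,0,0,0,0],
    [1,-0.0005,0,0,0,0,0],
    [1,-0.0005,0,0,0,0,0],
  ],
)

```text
time_s: 14.85
tool_pos: [0.598, -0.1052, 0.0447]
ee_rot: [2.086, 2.349, -0.0]
ft_force: [0.5, 0.4, -0.1]
finger_gap: 0.017
grasp_force: 29.4
```

>>> apply_moves(
  plan=[
    [1,-0.0005,0,0,0,0,0],
    [1,-0.0005,0,0,0,0,0],
    [1,-0.0005,0,0,0,0,0],
    [1,-0.0005,0,0,0,0,0],
  ],
)

```text
time_s: 15.25
tool_pos: [0.5983, -0.1072, 0.0447]
ee_rot: [2.086, 2.349, -0.0]
ft_force: [-0.2, 0.3, 0.3]
finger_gap: 0.0169
grasp_force: 29.4
```

>>> apply_moves(
  plan=[
    [1,-0.0005,0,0,0,0,0],
    [1,-0.0005,0,0,0,0,0],
    [1,-0.0005,0,0,0,0,0],
    [1,-0.0005,0,0,0,0,0],
  ],
)

```text
time_s: 15.65
tool_pos: [0.5985, -0.1091, 0.0448]
ee_rot: [-2.087, -2.349, -0.0]
ft_force: [-0.1, 3.0, 0.3]
finger_gap: 0.0172
grasp_force: 29.5
```

>>> apply_moves(
  plan=[
    [1,-0.0003,0,0,0,0,0],
    [1,-0.0003,0,0,0,0,0],
    [1,0,0,0,0,0,0],
  ],
)

```text
time_s: 15.95
tool_pos: [0.5986, -0.1094, 0.0447]
ee_rot: [-2.086, -2.349, -0.0]
ft_force: [-1.3, 3.4, 1.9]
finger_gap: 0.0172
grasp_force: 29.7
```

>>> apply_moves(
  plan=[
    [1,-0.0004,0,0,0,0,0],
    [1,-0.0004,0,0,0,0,0],
    [1,0,0,0,0,0,0],
  ],
)

```text
time_s: 16.25
tool_pos: [0.5987, -0.1099, 0.0448]
ee_rot: [-2.086, -2.349, -0.001]
ft_force: [-2.2, 6.6, 3.5]
finger_gap: 0.017
grasp_force: 29.9
```

>>> apply_moves(
  plan=[
    [1,0,0,0,0,0,0],
  ],
)

```text
time_s: 16.35
tool_pos: [0.5987, -0.1099, 0.0448]
ee_rot: [-2.086, -2.349, -0.001]
ft_force: [-2.6, 6.2, 4.2]
finger_gap: 0.017
grasp_force: 29.9
```

>>> apply_moves(
  plan=[
    [1,-0.0003,0,0,0,0,0],
    [1,-0.0003,0,0,0,0,0],
    [1,0,0,0,0,0,0],
    [1,0,0,0,0,0,0],
    [1,0,0,0,0,0,0],
    [1,0,0,0,0,0,0],
    [1,0,0,0,0,0,0],
  ],
)

```text
time_s: 17.05
tool_pos: [0.5987, -0.1102, 0.0448]
ee_rot: [-2.085, -2.349, -0.001]
ft_force: [-2.9, 8.0, 5.4]
finger_gap: 0.0167
grasp_force: 30.0
```

>>> apply_moves(
  plan=[
    [1,-0.0003,0,0,0,0,0],
    [1,0,0,0,0,0,0],
    [1,0,0,0,0,0,0],
    [1,0,0,0,0,0,0],
    [1,0,0,0,0,0,0],
    [1,0,0,0,0,0,0],
  ],
)

```text
time_s: 17.65
tool_pos: [0.5987, -0.1103, 0.0448]
ee_rot: [-2.085, -2.348, -0.001]
ft_force: [-3.2, 8.8, 5.9]
finger_gap: 0.0171
grasp_force: 30.0
```

Run:
```python
from h import *
c=snap('side','s2'); p=c['pixels'][195:300,180:290]
cv2.imwrite('pics/s2c.png',cv2.resize(p,None,fx=5,fy=5,interpolation=2)[:,:,::-1]); s=status.observe(); print(s['tool_pos'],s['ft_force'])
```

```text
[ 0.59877112 -0.11027087  0.04482639] [-2.56388268  8.76120903  7.39747397]
```

View pics/s2c.png

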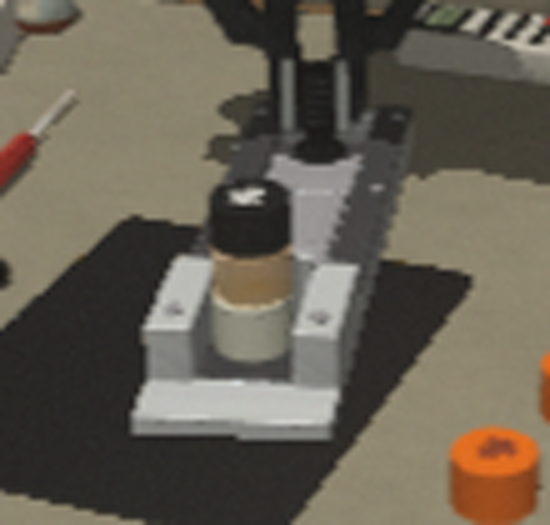

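The stack stands upright at (250,270) in the crop with the plate drawn clear, and the pull against the stop is about 9 N. Next I release the knob and lift away.

>>> apply_moves(
  plan=[
    [1,0.0005,0,0,0,0,0],
    [1,0.0005,0,0,0,0,0],
    [0,0,0,0,0,0,0],
    [0,0,0,0,0,0,0],
    [0,0,0,0,0,0,0],
    [0,0,0,0,0,0,0],
    [0,0,0,0,0,0,0],
    [0,0,0,0,0,0,0],
  ],
)

```text
time_s: 18.5
tool_pos: [0.5987, -0.1105, 0.0447]
ee_rot: [2.087, 2.348, -0.0]
ft_force: [-0.0, 0.2, -0.6]
finger_gap: 0.0855
grasp_force: 0.0
```

>>> apply_moves(
  plan=[
    [0,0,0,-0.01,0,0,0],
    [0,0,0,-0.02,0,0,0],
    [0,0,0,-0.03,0,0,0],
    [0,0,0,-0.04,0,0,0],
    [0,0,0,-0.04,0,0,0],
    [1,0,0,-0.03,0,0,0],
    [1,0,0,-0.02,0,0,0],
    [1,0,0,0,0,0,0],
    [1,0,0,0,0,0,0],
    [1,0,0,0,0,0,0],
  ],
)

```text
time_s: 19.5
tool_pos: [0.5982, -0.1103, 0.2341]
ee_rot: [-2.086, -2.348, 0.001]
ft_force: [0.3, 0.8, -0.0]
finger_gap: 0.0124
grasp_force: 0.0
```

Run:
```python
from h import *
c=snap('wrist','w4'); s=status.observe(); print(s['time_s'],s['tool_pos'],s['ee_rot'],s['finger_gap'],s['ft_force'])
print(proj(c,(.579,.064,.076)))
```

```text
19.55 [ 0.59824092 -0.11030743  0.23392033] [-2.08592399e+00 -2.34783264e+00  1.41348292e-03] 0.004614207486917123 [-0.20852838  0.55400182 -0.02748489]
[278.35813867 -63.64553388]
```

View pics/w4.png

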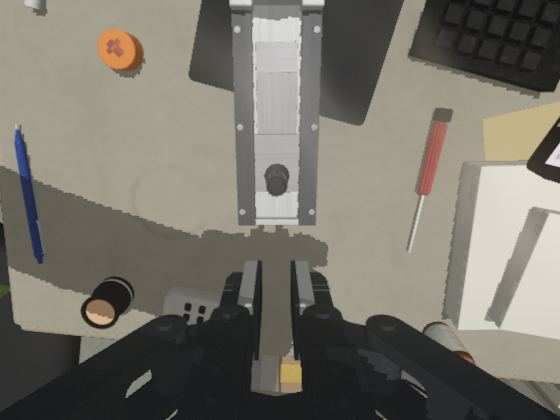

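The knob stands free at (276,180) near the deck end. Next I move toward the stack and re-measure it.

>>> apply_moves(
  plan=[
    [1,0.03,0,0,0,0,0],
    [1,0.03,0,0,0,0,0],
    [1,0.03,0,0,0,0,0],
    [1,0.015,0,0,0,0,0],
    [1,0,0,0,0,0,0],
    [1,0,0,0,0,0,0],
  ],
)

```text
time_s: 20.15
tool_pos: [0.5862, -0.007, 0.2345]
ee_rot: [2.087, 2.348, -0.001]
ft_force: [-0.2, -0.2, 1.0]
finger_gap: -0.0002
grasp_force: 0.0
```

Run:
```python
from h import *
from scipy.spatial.transform import Rotation as R
c=snap('wrist','w5'); s=status.observe(); print(s['tool_pos'],s['finger_gap'],s['ft_force'])
u0,v0=proj(c,(.579,.064,.076)); print(u0,v0)
g=c['pixels'].max(2); m=(g<110).astype(np.uint8); y0,x0=int(v0)-45,int(u0)-45
m=m[max(y0,0):int(v0)+45,x0:int(u0)+45]; m=cv2.morphologyEx(m,cv2.MORPH_CLOSE,np.ones((9,9)))
n,l,st,ce=cv2.connectedComponentsWithStats(m)
for i in range(1,n):
    if st[i][4]>200: print(st[i],ce[i]+[x0,max(y0,0)])
    if st[i][4]>200:
        e=ce[i]+[x0,max(y0,0)]; print(onz(c,*e,.076))
print(R.from_rotvec(s['ee_rot']).as_matrix().round(3))
cv2.imwrite('pics/w5.png',cv2.resize(c['pixels'],None,fx=1,fy=1)[:,:,::-1])
```

```text
[ 0.58628013 -0.00750479  0.23458699] -0.00011125024957286088 [-0.4809778  -0.74321597 -0.27941973]
277.5839480157195 101.17393820815421
[ 39  42  27  30 248] [288.88709677 115.33467742]
[0.58862933 0.05487818 0.076     ]
[[-0.116  0.993 -0.   ]
 [ 0.993  0.116 -0.001]
 [-0.001 -0.    -1.   ]]
```

View pics/w5.png

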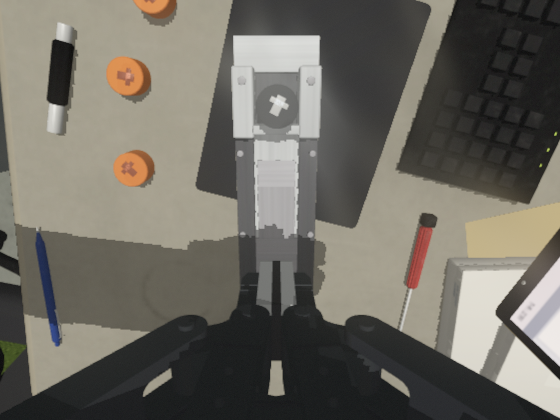

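The stack top is at (277,105), about (0.5785, 0.061) in the world, and all three mounts are upright. Next I move above it and descend with the fingers shut.

>>> apply_moves(
  plan=[
    [1,0.02,0,0,0,0,0],
    [1,0.03,0,0,0,0,0],
    [1,0.019,0,0,0,0,0],
    [1,0,0,0.03,0,0,0],
    [1,0,0,0.04,0,0,0],
    [1,0,0,0.03,0,0,0],
    [1,0,0,0.02,0,0,0],
    [1,0,0,0.012,0,0,0],
    [1,0,0,0,0,0,0],
    [1,0,0,0,0,0,0],
  ],
)

```text
time_s: 21.2
tool_pos: [0.5787, 0.0617, 0.1035]
ee_rot: [2.087, 2.347, 0.001]
ft_force: [-0.3, 0.7, 0.6]
finger_gap: -0.0
grasp_force: 0.0
```

>>> apply_moves(
  plan=[
    [1,0,0,0.002,0,0,0],
    [1,0,0,0.002,0,0,0],
    [1,0,0,0.001,0,0,0],
    [1,0,0,0.001,0,0,0],
    [1,0,0,0.001,0,0,0],
    [1,0,0,0,0,0,0],
  ],
)

```text
time_s: 21.8
tool_pos: [0.5781, 0.0624, 0.0956]
ee_rot: [-2.087, -2.349, 0.0]
ft_force: [-0.0, 0.5, 0.6]
finger_gap: -0.0
grasp_force: 0.0
```

>>> apply_moves(
  plan=[
    [1,0,0,0.0005,0,0,0],
    [1,0,0,0.0005,0,0,0],
    [1,0,0,0.0005,0,0,0],
    [1,0,0,0.0005,0,0,0],
    [1,0,0,0,0,0,0],
  ],
)

```text
time_s: 22.3
tool_pos: [0.5781, 0.0623, 0.0936]
ee_rot: [2.087, 2.349, -0.0]
ft_force: [-0.3, 0.2, 0.3]
finger_gap: 0.0
grasp_force: 0.0
```

>>> apply_moves(
  plan=[
    [1,0,0,0.0005,0,0,0],
    [1,0,0,0.0005,0,0,0],
    [1,0,0,0,0,0,0],
  ],
)

```text
time_s: 22.6
tool_pos: [0.5783, 0.0623, 0.0928]
ee_rot: [2.086, 2.348, 0.0]
ft_force: [-0.2, 0.3, 2.9]
finger_gap: 0.0001
grasp_force: 1.5
```

Contact came at z = 0.093, as expected.

>>> apply_moves(
  plan=[
    [1,0,0,0.0005,0,0,0],
    [1,0,0,0.0005,0,0,0],
    [1,0,0,0.0005,0,0,0],
    [1,0,0,0,0,0,0],
  ],
)

```text
time_s: 23.0
tool_pos: [0.5782, 0.0624, 0.0912]
ee_rot: [2.087, 2.348, -0.0]
ft_force: [0.1, -0.9, 3.2]
finger_gap: 0.0002
grasp_force: 1.6
```

>>> apply_moves(
  plan=[
    [1,0,0,0.0005,0,0,0],
    [1,0,0,0.0005,0,0,0],
    [1,0,0,0,0,0,0],
  ],
)

```text
time_s: 23.3
tool_pos: [0.5782, 0.0624, 0.0901]
ee_rot: [2.087, 2.349, -0.0]
ft_force: [0.8, -0.4, 3.1]
finger_gap: 0.0002
grasp_force: 1.5
```

>>> apply_moves(
  plan=[
    [1,0,0,0.0005,0,0,0],
    [1,0,0,0.0005,0,0,0],
    [1,0,0,0,0,0,0],
  ],
)

```text
time_s: 23.6
tool_pos: [0.5781, 0.0623, 0.0891]
ee_rot: [2.087, 2.349, -0.0]
ft_force: [0.6, -0.8, 4.2]
finger_gap: -0.0
grasp_force: 1.6
```

>>> apply_moves(
  plan=[
    [1,0,0,0.0004,0,0,0],
    [1,0,0,0.0004,0,0,0],
    [1,0,0,0,0,0,0],
  ],
)

```text
time_s: 23.9
tool_pos: [0.5783, 0.0624, 0.0885]
ee_rot: [2.086, 2.348, 0.0]
ft_force: [-1.1, 0.5, 6.1]
finger_gap: 0.0002
grasp_force: 2.9
```

>>> apply_moves(
  plan=[
    [1,0,0,0.0004,0,0,0],
    [1,0,0,0.0004,0,0,0],
    [1,0,0,0,0,0,0],
    [1,0,0,0,0,0,0],
  ],
)

```text
time_s: 24.3
tool_pos: [0.5784, 0.0623, 0.0879]
ee_rot: [2.086, 2.348, 0.001]
ft_force: [-0.9, -0.7, 7.8]
finger_gap: 0.0004
grasp_force: 4.3
```

The seat is on its cushion, having travelled at least 4 mm with the force rising to about 8 N. I'll retreat straight up.

>>> apply_moves(
  plan=[
    [1,0,0,-0.001,0,0,0],
    [1,0,0,-0.001,0,0,0],
    [1,0,0,-0.002,0,0,0],
    [1,0,0,-0.005,0,0,0],
    [1,0,0,-0.02,0,0,0],
    [1,0,0,-0.04,0,0,0],
    [1,0,0,-0.04,0,0,0],
    [1,-0.03,0,-0.03,0,0,0],
    [1,-0.04,0,0,0,0,0],
    [1,0,0,0,0,0,0],
  ],
)

```text
time_s: 25.3
tool_pos: [0.5867, -0.0126, 0.2282]
ee_rot: [2.092, 2.34, 0.001]
ft_force: [-0.6, -0.0, -0.1]
finger_gap: 0.0001
grasp_force: 0.0
```

Run:
```python
from h import *
c=snap('wrist','w6'); s=status.observe(); print(s['time_s'],s['tool_pos'],s['ft_force'])
t=snap('top','t6'); a=load('top0')
g=c['pixels'].max(2).astype(int); u,v=proj(c,(.5783,.0615,.072)).astype(int); print(u,v)
# dark disc extents + bright cross centroid on the top mount
for nm,cc,z in (('w6',c,.072),('w5',load('w5'),.076)):
    u,v=proj(cc,(.5783,.0615,z)).round().astype(int); q=cc['pixels'].max(2)[v-14:v+15,u-14:u+15]
    y,x=np.where(q>150); print(nm,(u,v),'cross world',onz(cc,x.mean()+u-14,y.mean()+v-14,z),len(x))
q=load('side0')['pixels']; n=snap('side','s6')
for nm,cc,z in (('side',n,.072),('side2',load('s2'),.076)):
    u,v=proj(cc,(.5783,.0615,z)).round().astype(int); k=cc['pixels'].max(2)[v-8:v+9,u-10:u+11]
    y,x=np.where(k>140); print(nm,(u,v),onz(cc,x.mean()+u-10,y.mean()+v-8,z),len(x))
```

```text
25.35 [ 0.58637371 -0.0099268   0.22737545] [-0.35683698  0.80688268 -0.68528857]
275 96
w6 (np.int64(275), np.int64(96)) cross world [0.57924907 0.0618067  0.072     ] 269
w5 (np.int64(276), np.int64(105)) cross world [0.57937035 0.0618151  0.076     ] 256
side (np.int64(230), np.int64(236)) [0.56863352 0.06673129 0.072     ] 31
side2 (np.int64(230), np.int64(234)) [0.57300909 0.05130783 0.076     ] 75
```

The top mount's cross has stayed in place, 4 mm lower than before, so I'm handing in.

```bash
python3 -c "
from plant import ticket; print(ticket.hand_in())"
```

```text
the job is handed in; nothing more can be done
None
```

The job is handed in, with no verdict returned: the plate was drawn out and held against its stop at about 9 N, then let go; the seat was pressed down about 4 mm at about 8 N; the stack was left standing, and I did not re-check the bystanders at the end.

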